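# Catch the walnuts from the push-lever dispenser in a mug

### The arm

A 6-joint arm with a two-finger parallel gripper is mounted at the origin on the work surface; the furniture and walls round the work are solid. World frame = base frame: x ahead of the robot, y to its left, z up, the work surface at z = 0. Lengths are in m, angles in rad, forces in N, time in s.
With the tool pointing down it reaches from about 0.425 to 1.125 m from the base axis. Payload 14.9 kg.
Tool frame: the origin (TCP) lies at the very end of the fingers, on their centre line; the grasp point (between the pads) lies 19 mm behind it; z points along the fingers, y is the line along which they close (so a half turn about z gives the same grasp; the last joint's range is limited). The gripper opens to 91 mm and grips with 3 to 60 N. Pads are 32 mm wide; open, the fingers measure 118 mm over their backs; the gripper's body (76 mm by 178 mm) begins 60 mm behind the grasp point.
Start: joints at [-1.362, 0.379, 1.734, -0, 1.028, -0.033], TCP at [0.168, -0.68, 0.214] pointing down, gripper open.
Joint ranges: [-2.77, 2.77], [-0.74, 2.19], [0, 2.66], [-1.06, 4.2], [0.31, 2.87], [-3.08, 3.08]. Speed limits (rad/s): [1.89, 1.89, 2.39, 3.14, 3.14, 3.14].

### API

Orientations are given as a unit quaternion [w, x, y, z].
In Python, from bench import monitor, cams, job gives the robot as it stands.
- The arm moves only by the shell command python3 -m handwheel 'ROWS' [FORCE]. ROWS is JSON, a list of rows, each a list of 3 entries, a list of its own where there are three numbers: the opening, from 0 (shut) to 1 (fully open), then the shift along the tool's x, y, z in mm, then the turn, a rotation vector about the tool's x, y, z in rad. In form: [[fingers, [tx, ty, tz], [ax, ay, az]], ...]. A call has 1 to 5 rows; each row shifts and turns the commanded pose from where the row before left it, along the tool's axes as they then stand; what a row does not reach is not made up. A row lasts 1/10 s, in which the tool goes at most 50 mm and 8.59 degrees, less where a joint would pass 70% of its speed; a pose out of reach is approached as far as the arm can. A call is refused whole if a number of a shift passes 50 or a number of a turn 0.15, either way. A call with a gripper value outside its range is refused whole. The fingers move at their own pace and stop on an object; FORCE is the grip in N (left out, the last holds). Time passes only in rows, so rows that do not move let the fingers close. It gives the time, the measured TCP pose, the force, the opening and the grip force at its end, in the units of the state.
- monitor.get_state(): the state, without advancing time (a new reading comes with each control period).
- cams.snapshot(name): name is "side" or "top" or "wrist"; returns a dict with "color" (480x640x3 uint8, red, green, blue), "vertical_fov" (degrees; the focal length in pixels is half the picture's height over the tangent of half this angle, whatever the lens; pixels are square), "cx", "cy" (the principal point, pixels), "xyz" and "attitude" of the camera in the world; the wrist camera has in their place "T_tool_cam" (4x4, takes a point from camera to tool coordinates, whose origin is the TCP and whose axes are the flange's). Camera axes: x right, y down, z forward; pixel columns grow to the right and rows downward; lengths in m; the calibration is good to about 2 mm. A picture is of the moment at which its call begins: read the wrist's pose just before it. There is no depth.
- job.sign_off(): hands the job in; it is judged then, once.
The state is a dict: "t": time; "joint_positions": joint angles; "qvel": joint speeds; "joint_torque": joint torques, N m; "ee_pos": TCP position; "orientation": TCP orientation; "force": force on the tool from outside, world axes, zero at the start; "ft_torque": the same for the moment, N m; "grip_width": opening from 0.0 (shut) to 1.0 (fully open); "finger_force": force on a finger pad.
Only numpy, scipy, OpenCV 4.12 (cv2) and the standard library are available. Lean on these libraries where they do the work, as an engineer would, in place of code of your own. Each camera call takes 0.05 s, during which the arm holds its last target. There are 200 camera calls.

### The job

Pick up the tall blue mug, hold it under the nut dispenser's spout and push the dispenser's lever back with it until all four walnuts have dropped into the mug. Then set the mug, nuts and all, upright on the chopping board, its whole foot on the board, without spilling a nut, dropping the mug or disturbing the other things on the worktop.

Things in the scene. Friction and masses are not known exactly. Their poses are not given: they have to be found in the camera images.
- mug: the tall light-blue stoneware mug, 0.22 kg, 94 mm tall; round body 81 mm across, about 64 mm clear inside, floor 7 mm thick. Origin on its underside, midway between the body's far side and the handle's edge; z up. The handle points to the mug's own -y: the body's axis is at y = +19 mm, the handle's outer edge at y = -60 mm. It starts on the worktop, handle roughly toward the robot
- mug_axis (a point): centre of the underside of the mug's round body (on its axis)
- mug_handle (a point): middle of the handle's outer upright, 53 mm above the mug's foot and 73 mm from its axis. The upright is 12 mm wide (mug's x), 11 mm thick (mug's y) and runs from 32 to 74 mm above the foot; the loop's top is at 87 mm, its top arm widens to 28 mm at the body. Pinch the upright firmly across the mug's x: held loosely the mug droops
- dispenser: countertop nut dispenser, fixed: wooden foot 220 x 120 x 12 mm, white column, steel chute falling at 27 degrees to the dispenser's own -x (its front, turned roughly to the robot) into a spout, clear hopper with wooden lid up to 379 mm high. Origin on the worktop, the foot from x = -90 to +130 mm; z up
- spout (a point): centre of the spout's downward mouth, 150 mm above the worktop; the mouth is 38 mm wide (y) and 40 mm deep (x). Its axes are the dispenser's. Outside, the spout reaches 24 mm to the front and 22 mm to either side of this point, so bring the mug's rim in below 150 mm
- bumper (a point): front of the black rubber bumper bar at the lower end of the dispenser's push lever, 82 mm above the worktop below the spout; the bar is 16 mm thick, 63 mm long along the dispenser's y. At rest it is 2 mm behind the spout's centre; pushed to the stop, 40 mm behind it, so that a mug touching it then has its axis just under the spout
- lever (a joint): angle of the push lever in rad: 0 at rest, 0.33 at its stop. Pushing the bumper toward the dispenser's +x (up to 40 mm) swings the lever and lifts the gate in the chute; the nuts pass from about 0.2 on. A spring (about 2 N at the start, 4 N at the stop) swings it back and shuts the gate
- board: plain chopping board, fixed, 200 (own x) x 300 (own y) x 18 mm; lying with its long side pointing roughly away from the robot; origin at the centre of its underside, top 18 mm above the worktop
- walnut_1: walnut in its shell, 35 x 30 mm, 13 g; origin at its centre; number 1 from the gate in the chute
- walnut_2: walnut in its shell, 35 x 30 mm, 13 g; origin at its centre; number 2 from the gate in the chute
- walnut_3: walnut in its shell, 35 x 30 mm, 13 g; origin at its centre; number 3 from the gate in the chute
- walnut_4: walnut in its shell, 35 x 30 mm, 13 g; origin at its centre; number 4 from the gate in the chute
- glass: clear tumbler, 80 mm across, 91 mm tall; bystander
- espresso_cup: small patterned espresso cup with a handle, 58 mm across, 49 mm tall; bystander, not the mug to use
- spice_jar: spice jar, 45 mm across, 106 mm tall; bystander
- pepper_mill: dark wooden pepper mill, 58 mm across, 170 mm tall; bystander
- timer: kitchen timer, 66 mm across, 60 mm tall; bystander

How it is judged:
On the way:
1. the mug, held in the fingers under the spout, presses the dispenser's lever back (value of joint lever above 0.12 rad and contact force between the fingers and mug above 0.5 N and horizontal distance between mug_axis and spout below 0.045 m), for 0.2 s.
At the end, for the whole second after the job is handed in: All four walnuts lie inside the mug; the mug stands upright (within 7 degrees) and still on the board's top with its whole foot on the board (its axis within 65 mm of the board's centre across the board and 115 mm along it) (horizontal distance between each of walnut_1, walnut_2, walnut_3, walnut_4 and mug_axis below 0.035 m and z of walnut_1 in the frame of mug between 0.004 and 0.092 m and z of walnut_2 in the frame of mug between 0.004 and 0.092 m and z of walnut_3 in the frame of mug between 0.004 and 0.092 m and z of walnut_4 in the frame of mug between 0.004 and 0.092 m and angle between mug's own z axis and vertical below 0.12 rad and x of mug_axis in the frame of board between -0.065 and 0.065 m and y of mug_axis in the frame of board between -0.115 and 0.115 m and z of mug_axis in the frame of board between 0.012 and 0.026 m and linear speed of mug below 0.03 m/s); the robot touches nothing.
It fails at once if a walnut falls beside the mug ((horizontal distance between walnut_1 and mug_axis above 0.06 m and height (world z) of walnut_1 below 0.1 m) or (horizontal distance between walnut_2 and mug_axis above 0.06 m and height (world z) of walnut_2 below 0.1 m) or (horizontal distance between walnut_3 and mug_axis above 0.06 m and height (world z) of walnut_3 below 0.1 m) or (horizontal distance between walnut_4 and mug_axis above 0.06 m and height (world z) of walnut_4 below 0.1 m)).
It fails at once if the mug is dropped: it falls freely for more than about 2 cm (linear speed of mug above 0.6 m/s and contact force between the fingers and mug below 0.05 N).
It fails at once if another thing on the worktop is moved by more than 3 cm (distance of any of glass, espresso_cup, spice_jar, pepper_mill, timer from where it was at the start of the episode above 0.03 m).
It also fails if it takes over 50 s, if anything falls off the work surface, if the arm or the gripper's body presses on something with over 40 N, if the wrist force passes 120 N, or if a joint passes its speed limit or range.

## Working session

There is one attempt and no reset: what is moved stays moved. The work goes in short steps, Python scripts to look and compute and a shell command to move; the robot and the scene stay as the last step left them, time stands still between calls to the robot, and variables do not carry over. Pictures are saved under pics/ and viewed, at most 13 in all, crops included, and the job is handed in when it is done.

```bash
mkdir -p pics; cat > h.py <<'E'
import numpy as np, cv2
from bench import monitor, cams, job
from scipy.spatial.transform import Rotation as R
def rot(a):
    a=np.array(a,float)
    return a if a.shape==(3,3) else R.from_quat(a,scalar_first=True).as_matrix()
def tool():
    s=monitor.get_state(); return np.array(s["ee_pos"]), rot(s["orientation"]), s
def snap(n):
    p,Rt,_=tool(); d=cams.snapshot(n); f=240/np.tan(np.radians(d["vertical_fov"])/2)
    if n=="wrist":
        T=np.array(d["T_tool_cam"]); o=p+Rt@T[:3,3]; A=Rt@T[:3,:3]
    else: o=np.array(d["xyz"]); A=rot(d["attitude"])
    return d["color"],(f,d["cx"],d["cy"],o,A)
def ray(c,u,v):
    f,cx,cy,o,A=c; return o, A@np.array([(u-cx)/f,(v-cy)/f,1.])
def onz(c,u,v,z):
    o,r=ray(c,u,v); return o+r*(z-o[2])/r[2]
def proj(c,P):
    f,cx,cy,o,A=c; q=A.T@(np.array(P)-o); return np.array([cx+f*q[0]/q[2],cy+f*q[1]/q[2]])
E
python3 - <<'E'
from h import *
import pickle
S={}
for n in("top","side"):
    im,c=snap(n); cv2.imwrite(f"pics/{n}.png",im[...,::-1]); S[n]=(im,c); print(n,c)
pickle.dump(S,open("s.pkl","wb")); p,Rt,s=tool();print(s["t"],p,Rt.round(3))
E
```

```text
top (np.float64(595.8342686051342), 318.20486172865594, 237.5094315150753, array([-0.07197444,  0.36043199,  1.52411175]), array([[-0.4101503 , -0.79976309,  0.43835572],
       [-0.91201195,  0.35792233, -0.20031427],
       [ 0.00330666, -0.48194461, -0.87619544]]))
side (np.float64(560.4891369204706), 320.37771691595844, 238.14980172191179, array([ 0.47577874, -1.09470877,  0.94658814]), array([[ 0.99415219, -0.06492989,  0.08628752],
       [-0.10781165, -0.55111916,  0.82743236],
       [-0.00617039, -0.8318965 , -0.55489652]]))
0.1 [ 0.16753887 -0.67929224  0.2133365 ] [[ 0.971  0.239 -0.   ]
 [ 0.239 -0.971  0.001]
 [ 0.    -0.001 -1.   ]]
```

View pics/top.png

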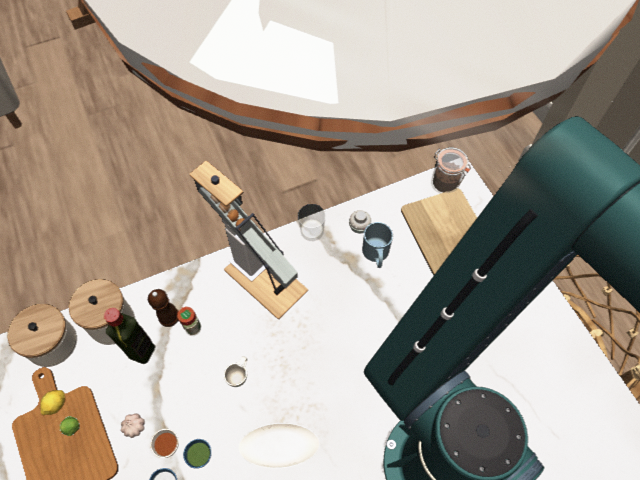

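View pics/side.png

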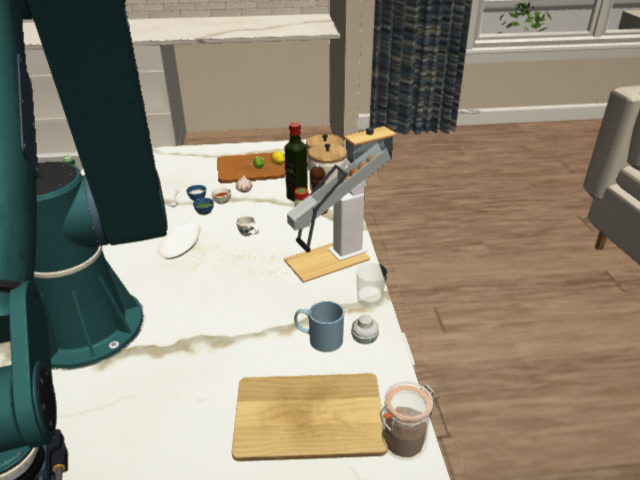

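Top view: mug at about (377,240) with its handle at (380,262), dispenser foot around (270,285) with the spout near (285,280), and the board partly hidden behind the arm. Side view: mug (326,326) with handle (301,320), board corners about (240,376), (378,375), (385,456), (233,458), and foot corners around (285,262), (308,278), (368,257).

```bash
python3 - <<'E'
from h import *
import pickle
S=pickle.load(open("s.pkl","rb"))
def crop(n,x0,y0,x1,y1,k):
    return cv2.resize(S[n][0][y0:y1,x0:x1],None,fx=k,fy=k,interpolation=cv2.INTER_CUBIC)[...,::-1]
a=crop("top",220,190,400,330,2); a=cv2.resize(crop("top",210,190,410,330,4),(800,560)); cv2.imwrite("pics/c1.png",a)
b=cv2.resize(S["side"][0][220:370,270:400],None,fx=4,fy=4,interpolation=cv2.INTER_CUBIC)[...,::-1]; cv2.imwrite("pics/c2.png",b)
# board mask in side
im,c=S["side"]; hsv=cv2.cvtColor(im,cv2.COLOR_RGB2HSV)
m=cv2.inRange(hsv,(8,70,60),(28,255,255)); m[:365]=0; m[:,:225]=0; m[:,392:]=0
ct=max(cv2.findContours(m,0,2)[0],key=cv2.contourArea); q=cv2.approxPolyDP(ct,8,True)[:,0]; print(q.tolist(),cv2.contourArea(ct))
for u,v in q: print(onz(c,u,v,.018).round(3))
for n,win in(("top",(350,215,405,275)),("side",(285,295,360,360))):
    im,c=S[n];hsv=cv2.cvtColor(im,cv2.COLOR_RGB2HSV); m=cv2.inRange(hsv,(95,50,30),(120,255,255)); w=np.zeros_like(m);x0,y0,x1,y1=win;w[y0:y1,x0:x1]=1;m*=w
    ct=max(cv2.findContours(m,0,2)[0],key=cv2.contourArea);print(n,cv2.boundingRect(ct),cv2.contourArea(ct))
E
```

```text
[[376, 377], [242, 378], [233, 457], [384, 454], [391, 432]] 11997.0
[ 0.682 -0.265  0.018]
[ 0.392 -0.235  0.018]
[ 0.376 -0.43   0.018]
[ 0.66  -0.456  0.018]
[ 0.684 -0.409  0.018]
top (368, 241, 19, 6) 54.0
side (318, 312, 25, 17) 63.0
```

View pics/c1.png

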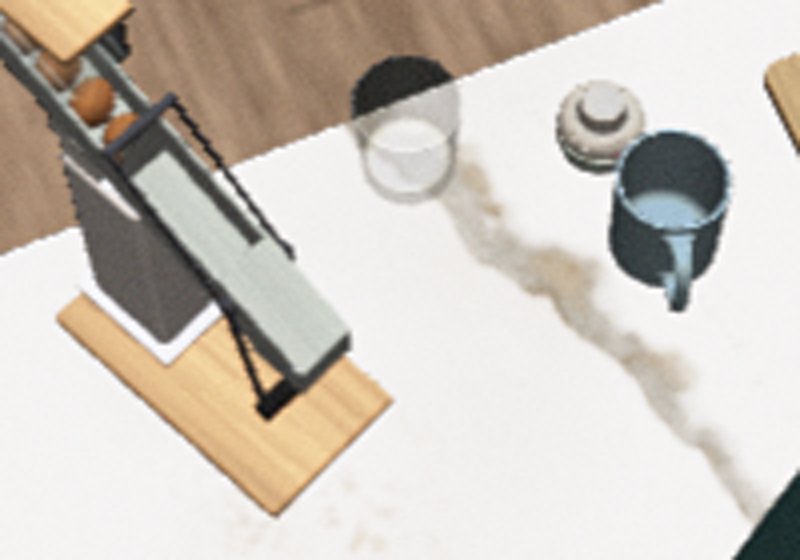

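View pics/c2.png

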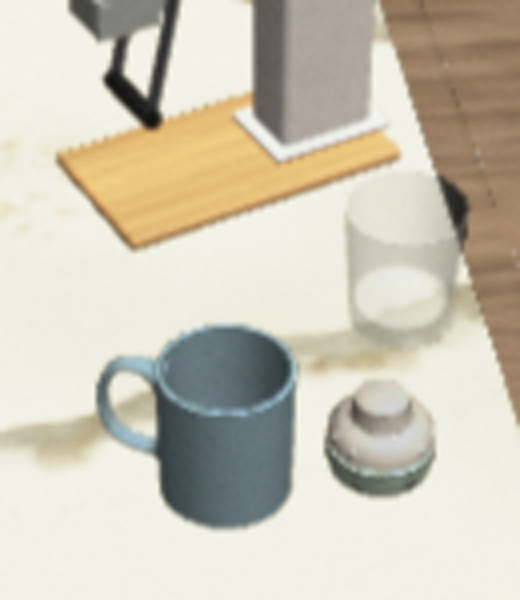

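c1 shows the mug rim, handle, foot corners and lever. c2 shows rim ellipse centre at about (227,370) in the crop, handle outer edge (97,400), foot corners (58,157), (133,245), (399,153), and the bumper bar from (110,80) to (153,120).

```bash
python3 - <<'E'
from h import *
import pickle
S=pickle.load(open("s.pkl","rb")); T=S["top"][1]; D=S["side"][1]
t=lambda u,v:(210+(u+.5)/4-.5,190+(v+.5)/4-.5); s=lambda u,v:(270+(u+.5)/4-.5,220+(v+.5)/4-.5)
P=lambda n,x:print(n,np.round(x,4))
P("rim top",onz(T,*t(671,181),.094)); P("rim side",onz(D,*s(227,370),.094))
for z in(.094,): P("rim L/R side",[onz(D,*s(158,370),z),onz(D,*s(296,370),z)])
P("handle top (outer, z53)",onz(T,*t(678,300),.04)); P("handle side",onz(D,*s(99,398),.053)); P("handle top arm side",onz(D,*s(128,360),.085)); P("arm top view",onz(T,*t(682,247),.085))
for q in((57,317),(275,508),(392,402)): P("foot top",onz(T,*t(*q),.012))
for q in((58,157),(133,245),(399,153)): P("foot side",onz(D,*s(*q),.012))
for q in((110,80),(153,120)): P("bump side",onz(D,*s(*q),.082))
P("bump top",onz(T,*t(262,408),.082));
P("glass",onz(D,*s(400,318),0.0)); P("timer",onz(D,*s(380,465),0.01))
E
```

```text
rim top [ 0.5846 -0.1183  0.094 ]
rim side [ 0.5891 -0.1283  0.094 ]
rim L/R side [[ 0.5499 -0.1237  0.094 ]
 [ 0.6283 -0.1328  0.094 ]]
handle top (outer, z53) [ 0.5232 -0.0979  0.04  ]
handle side [ 0.5165 -0.0978  0.053 ]
handle top arm side [ 0.5341 -0.1028  0.085 ]
arm top view [ 0.5398 -0.1048  0.085 ]
foot top [0.7011 0.2983 0.012 ]
foot top [0.5062 0.2128 0.012 ]
foot top [0.5452 0.1094 0.012 ]
foot side [0.5071 0.2052 0.012 ]
foot side [0.5518 0.0979 0.012 ]
foot side [0.749  0.1818 0.012 ]
bump side [0.5455 0.1947 0.082 ]
bump side [0.5707 0.143  0.082 ]
bump top [0.5476 0.2008 0.082 ]
glass [0.7199 0.0161 0.    ]
timer [ 0.681  -0.1282  0.01  ]
```

```bash
python3 -c "
from bench import cams; print(cams.snapshot('wrist')['T_tool_cam'])"
python3 -m handwheel '[[1,[35,-35,0],[0,0,0]],[1,[35,-35,0],[0,0,0]],[1,[35,-35,0],[0,0,0]],[1,[35,-35,0],[0,0,0]],[1,[35,-35,0],[0,0,0]]]' 50
python3 -m handwheel '[[1,[35,-35,0],[0,0,0]],[1,[35,-35,0],[0,0,0]],[1,[35,-35,0],[0,0,0]],[1,[35,-35,0],[0,0,0]],[1,[35,-35,0],[0,0,0]]]'
python3 -m handwheel '[[1,[30,-30,0],[0,0,0]],[1,[0,0,0],[0,0,0.15]],[1,[0,0,0],[0,0,0.15]],[1,[0,0,0],[0,0,0.15]],[1,[0,0,0],[0,0,0.14]]]'
python3 - <<'E'
from h import *
p,Rt,s=tool();print(s["t"],p,Rt.round(3),np.round(s["joint_positions"],2))
im,c=snap("wrist");cv2.imwrite("pics/w1.png",im[...,::-1]);import pickle;pickle.dump((im,c),open("w1.pkl","wb"))
print(proj(c,[.587,-.123,.094]),proj(c,[.518,-.098,.053]))
E
```

```text
[[ 2.49220672e-04 -9.61348920e-01 -2.75332876e-01  7.83710957e-02]
 [ 9.99999969e-01  2.47517607e-04  4.09318360e-05  2.73520414e-04]
 [ 2.87999581e-05 -2.75332877e-01  9.61348951e-01 -1.71351791e-01]
 [ 0.00000000e+00  0.00000000e+00  0.00000000e+00  1.00000000e+00]]
t: 0.65
ee_pos: [0.2962, -0.466, 0.2138]
orientation: [-0.0, 0.993, 0.12, -0.0]
force: [0.7, -0.7, -0.4]
grip_width: 1.001
finger_force: 0.0
t: 1.15
ee_pos: [0.4242, -0.2542, 0.214]
orientation: [0.0, 0.993, 0.12, 0.0]
force: [0.8, -0.5, -0.3]
grip_width: 1.002
finger_force: 0.0
t: 1.65
ee_pos: [0.4455, -0.2195, 0.2138]
orientation: [-0.0, 0.984, -0.176, -0.0]
force: [0.6, 0.1, -0.6]
grip_width: 0.995
finger_force: 0.0
1.65 [ 0.44553231 -0.21948682  0.21383582] [[ 0.938 -0.347 -0.   ]
 [-0.347 -0.938  0.   ]
 [-0.     0.    -1.   ]] [-0.5   0.05  2.14 -0.    0.95  1.42]
[142.84335186 108.10252684] [174.95381692 192.69355623]
```

View pics/w1.png

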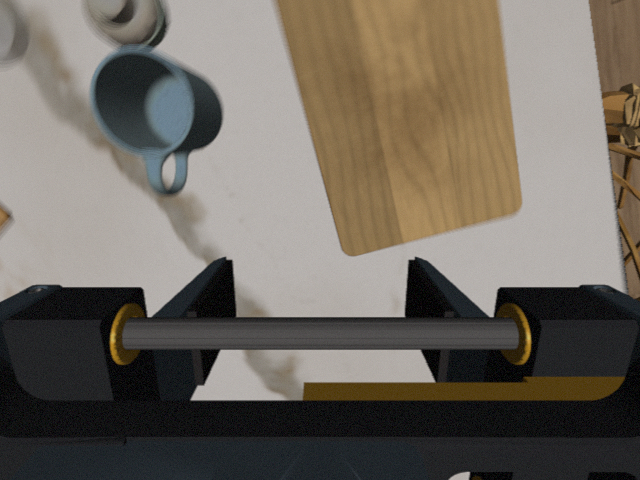

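w1 shows the mug rim spanning about x 92–194 and y 46–153, the handle's outer end at (168,194), and the board's two near corners at about (345,255) and (521,212). The camera sits on the tool's +x side, so I'll grasp half-turned to keep it clear of the spout.

```bash
python3 - <<'E'
from h import *
import pickle
im,c=pickle.load(open("w1.pkl","rb")); P=lambda n,x:print(n,np.round(x,4))
hsv=cv2.cvtColor(im,cv2.COLOR_RGB2HSV)
m=cv2.inRange(hsv,(90,40,30),(120,255,255)); m[210:]=0;m[:,240:]=0;m[:40]=0;m[:60,:]*=1
ct=max(cv2.findContours(m,0,2)[0],key=cv2.contourArea)[:,0]; print(cv2.boundingRect(ct))
# far/left rim arc -> circle at z=.094
a=np.array([p for p in ct if p[0]<140 and p[1]<140 ]); W=np.array([onz(c,u,v,.094)[:2] for u,v in a])
A=np.c_[2*W,np.ones(len(W))]; s=np.linalg.lstsq(A,(W**2).sum(1),rcond=None)[0]; P("centre,r",[*s[:2],np.sqrt(s[2]+s[0]**2+s[1]**2)])
for r in(160,170,178,184,190,192,194):
    x=np.where(m[r,140:195])[0]+140; print(r,x.min() if len(x) else 0,x.max() if len(x) else 0,len(x))
for u,v,z in((168,193,.055),(167.5,187,.08),(176,170,.085)): P("h",onz(c,u,v,z))
for u,v in((345,255),(521,212)): P("board",onz(c,u,v,.018))
E
```

```text
(91, 45, 129, 145)
centre,r [ 0.592  -0.1246  0.0385]
160 146 185 28
170 148 185 23
178 149 184 21
184 152 182 10
190 159 173 3
192 164 173 5
194 0 0 0
h [ 0.52   -0.0925  0.055 ]
h [ 0.5249 -0.1062  0.08  ]
h [ 0.5352 -0.1219  0.085 ]
board [ 0.3895 -0.2284  0.018 ]
board [ 0.3702 -0.4221  0.018 ]
```

```bash

python3 -m handwheel '[[1,[9,-46,0],[0,0,0]],[1,[9,-46,0],[0,0,0]],[1,[8,-47,0],[0,0,0]],[1,[0,0,0],[0,0,-0.15]],[1,[0,0,0],[0,0,-0.15]]]' >/dev/null
python3 -m handwheel '[[1,[0,0,0],[0,0,-0.15]],[1,[0,0,0],[0,0,-0.15]],[1,[0,0,0],[0,0,-0.15]],[1,[0,0,0],[0,0,-0.15]],[1,[0,0,0],[0,0,-0.15]]]'>/dev/null
python3 -m handwheel '[[1,[0,0,0],[0,0,-0.15]],[1,[0,0,0],[0,0,-0.15]],[1,[0,0,0],[0,0,-0.15]],[1,[0,0,0],[0,0,-0.15]],[1,[0,0,0],[0,0,-0.15]]]'>/dev/null
python3 -m handwheel '[[1,[0,0,0],[0,0,-0.15]],[1,[0,0,0],[0,0,-0.15]],[1,[0,0,0],[0,0,-0.15]],[1,[0,0,0],[0,0,-0.15]],[1,[0,0,0],[0,0,-0.15]]]'>/dev/null
python3 -m handwheel '[[1,[0,0,0],[0,0,-0.15]],[1,[0,0,0],[0,0,-0.15]],[1,[0,0,0],[0,0,-0.15]],[1,[0,0,0],[0,0,-0.14]],[1,[0,0,0],[0,0,0]]]'
python3 - <<'E'
from h import *
p,Rt,s=tool();print(s["t"],p,Rt.round(3),np.round(s["joint_positions"],2))
im,c=snap("wrist");cv2.imwrite("pics/w2.png",im[...,::-1]);import pickle;pickle.dump((im,c),open("w2.pkl","wb"))
print(proj(c,[.589,-.1245,.094]),proj(c,[.521,-.099,.080]))
E
```

```text
t: 4.2
ee_pos: [0.5173, -0.0979, 0.2139]
orientation: [-0.0, 0.172, 0.985, -0.0]
force: [0.7, 0.4, 0.5]
grip_width: 1.002
finger_force: 0.0
4.2 [ 0.51734589 -0.09794438  0.2138588 ] [[-0.941  0.338 -0.   ]
 [ 0.338  0.941  0.   ]
 [ 0.    -0.    -1.   ]] [-0.23  0.1   2.08 -0.    0.95 -1.46]
[319.1496038  308.65787448] [320.26481959 228.86595638]
```

View pics/w2.png

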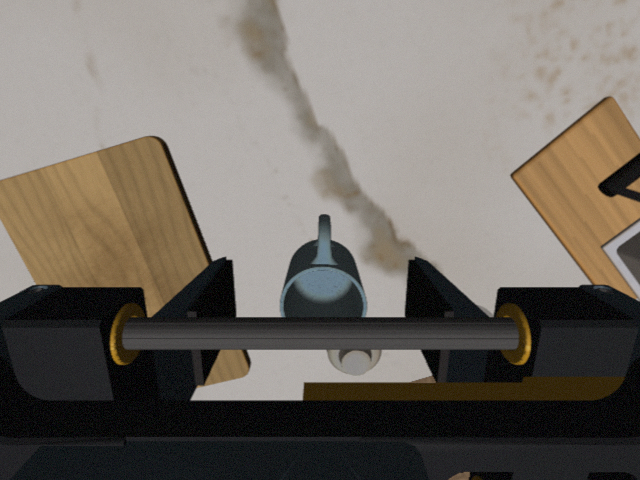

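w2: the mug's handle lies along column 324 (outer end at row 216) and the rim spans 281–367, so it is well aligned with the fingers. The dispenser foot's front corners are at about (611,97) and (512,176), and the bumper end is at (603,188).

```bash
python3 - <<'E'
from h import *
import pickle
im,c=pickle.load(open("w2.pkl","rb")); p=np.array([.51735,-.09794]);x=np.array([-.941,.338]);y=np.array([.338,.941])
for n,u,v,z in(("outer",324,216,.06),("outer",324,216,.07),("rimL",281,302,.094),("rimR",367,302,.094),("foot",611,97,.012),("foot",512,176,.012),("bump end",603,188,.082)):
    q=onz(c,u,v,z); d=q[:2]-p; print(n,q.round(4),"tool xy mm",(d@x*1e3).round(1),(d@y*1e3).round(1))
E
```

```text
outer [ 0.5152 -0.0931  0.06  ] tool xy mm 3.6 3.8
outer [ 0.5131 -0.0925  0.07  ] tool xy mm 5.9 3.7
rimL [ 0.5708 -0.1552  0.094 ] tool xy mm -69.6 -35.8
rimR [ 0.5975 -0.0808  0.094 ] tool xy mm -69.6 43.2
foot [0.5078 0.2148 0.012 ] tool xy mm 114.7 291.1
foot [0.5521 0.1063 0.012 ] tool xy mm 36.3 203.9
bump end [0.5691 0.1454 0.082 ] tool xy mm 33.6 246.5
```

```bash

python3 -m handwheel '[[1,[1,4,40],[0,0,0]],[1,[0,0,45],[0,0,0]],[0.6,[0,0,45],[0,0,0]],[0.6,[0,0,45],[0,0,0]],[0.5,[0,0,8],[0,0,0]]]' 55
python3 -m handwheel '[[0,[0,0,0],[0,0,0]],[0,[0,0,0],[0,0,0]],[0,[0,0,0],[0,0,0]],[0,[0,0,0],[0,0,0]],[0,[0,0,0],[0,0,0]]]' 55
```

```text
t: 4.75
ee_pos: [0.5149, -0.0932, 0.0269]
orientation: [-0.003, 0.175, 0.984, 0.0]
force: [-0.3, -0.2, 1.4]
grip_width: 0.768
finger_force: 0.0
t: 5.25
ee_pos: [0.5185, -0.094, 0.032]
orientation: [0.001, 0.174, 0.985, -0.0]
force: [-0.2, -1.2, -1.1]
grip_width: 0.331
finger_force: 0.0
```

```bash

python3 -m handwheel '[[0,[0,0,0],[0,0,0]],[0,[0,0,0],[0,0,0]],[0,[0,0,0],[0,0,0]],[0,[0,0,0],[0,0,0]],[0,[0,0,0],[0,0,0]]]' 55
```

```text
t: 5.75
ee_pos: [0.518, -0.0938, 0.0311]
orientation: [0.0, 0.174, 0.985, 0.0]
force: [-2.4, 0.8, 6.5]
grip_width: 0.147
finger_force: 53.2
```

```bash

python3 -m handwheel '[[0,[0,0,-10],[0,0,0]],[0,[0,0,-16],[0,0,0]],[0,[0,0,-16],[0,0,0]],[0,[0,0,0],[0,0,-0.08]],[0,[0,0,0],[0,0,-0.15]]]'
python3 -m handwheel '[[0,[0,0,0],[0,0,-0.15]],[0,[0,0,0],[0,0,-0.15]],[0,[0,0,0],[0,0,-0.15]],[0,[0,0,0],[0,0,-0.05]],[0,[0,0,0],[0,0,0]]]'
python3 - <<'E'
from h import *
import pickle
S=pickle.load(open("s.pkl","rb")); print("cup",onz(S["side"][1],247,226,.02),onz(S["top"][1],236,378,.02))
p,Rt,s=tool();print(p,Rt.round(3))
im,c=snap("side"); cv2.imwrite("pics/s2.png",cv2.resize(im[160:360,240:440],None,fx=3,fy=3,interpolation=2)[...,::-1]); pickle.dump((im,c),open("s2.pkl","wb"))
E
```

```text
t: 6.25
ee_pos: [0.518, -0.0939, 0.0739]
orientation: [0.0, 0.058, 0.998, -0.0]
force: [-0.4, 0.1, -1.3]
grip_width: 0.154
finger_force: 52.4
t: 6.75
ee_pos: [0.5177, -0.0938, 0.0733]
orientation: [-0.0, -0.189, 0.982, 0.0]
force: [0.1, -0.0, -1.7]
grip_width: 0.151
finger_force: 52.4
cup [0.40239106 0.38058028 0.02      ] [0.39335633 0.37547806 0.02      ]
[ 0.51771386 -0.09381047  0.07326259] [[-0.928 -0.372 -0.   ]
 [-0.372  0.928 -0.   ]
 [ 0.     0.    -1.   ]]
```

View pics/s2.png

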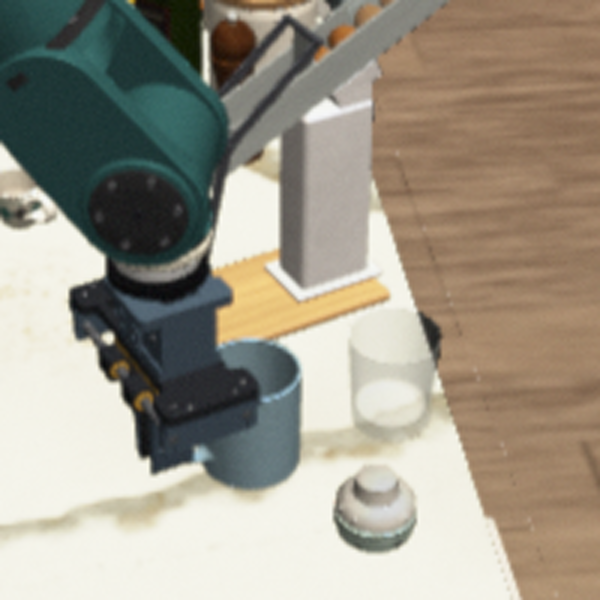

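s2: the mug hangs upright from the handle (rim about 210–301 × 340–410 in the crop), and the tool yaw matches the dispenser's. Now I'll go sideways in front of the bumper.

```bash

python3 -m handwheel '[[0,[0,30,0],[0,0,0]],[0,[0,50,0],[0,0,0]],[0,[0,50,0],[0,0,0]],[0,[0,50,0],[0,0,0]],[0,[0,49,0],[0,0,0]]]'
python3 -m handwheel '[[0,[0,0,0],[0,0,0]],[0,[0,0,0],[0,0,0]]]'
python3 - <<'E'
from h import *
import pickle
p,Rt,s=tool();print(p,s["t"])
o=[]
for n,w in(("side",(240,120,440,320)),("top",(190,170,390,370))):
    im,c=snap(n); x0,y0,x1,y1=w; o.append(cv2.resize(im[y0:y1,x0:x1],None,fx=2,fy=2,interpolation=2)); print(n, proj(c,[p[0]-Rt[0,0]*.0753,p[1]-Rt[1,0]*.0753,p[2]+.063]))
cv2.imwrite("pics/p3.png",np.hstack(o)[...,::-1])
E
```

```text
t: 7.3
ee_pos: [0.4319, 0.1203, 0.0732]
orientation: [0.0, -0.188, 0.982, 0.0]
force: [1.2, 0.4, -1.8]
grip_width: 0.15
finger_force: 52.4
t: 7.5
ee_pos: [0.4326, 0.1197, 0.0732]
orientation: [0.0, -0.19, 0.982, -0.0]
force: [0.8, -0.6, -2.1]
grip_width: 0.147
finger_force: 53.2
[0.43260484 0.11970133 0.07319024] 7.5
side [281.60302075 233.4927344 ]
top [299.97373713 290.10209785]
```

View pics/p3.png

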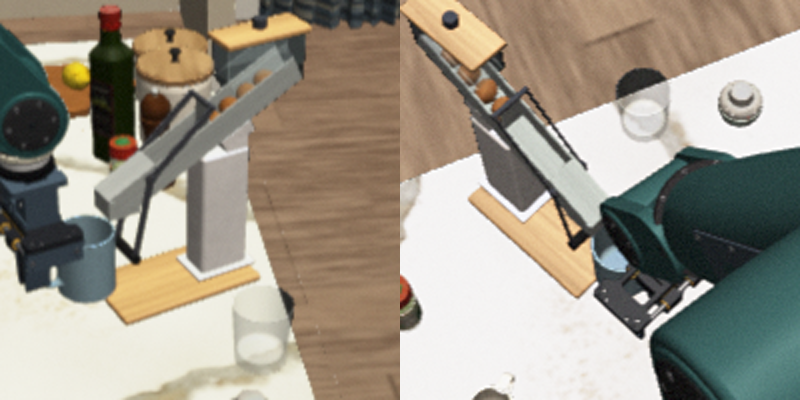

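p3: the mug is just in front of the bumper with its rim below the spout and laterally lined up. Pushing forward now.

```bash

python3 -m handwheel '[[0,[-8,0,0],[0,0,0]],[0,[-10,0,0],[0,0,0]],[0,[-10,0,0],[0,0,0]],[0,[-10,0,0],[0,0,0]],[0,[-10,0,0],[0,0,0]]]'
python3 -m handwheel '[[0,[-7,0,0],[0,0,0]],[0,[0,0,0],[0,0,0]],[0,[0,0,0],[0,0,0]]]'
python3 - <<'E'
from h import *
p,Rt,s=tool();print(p,s["t"],s["force"])
im,c=snap("side"); a=im[120:320,220:420]; im,_=snap("top"); b=im[170:370,190:390]
cv2.imwrite("pics/p4.png",cv2.resize(np.hstack([a,b]),None,fx=2,fy=2,interpolation=2)[...,::-1])
E
```

```text
t: 8.1
ee_pos: [0.478, 0.1367, 0.0726]
orientation: [-0.001, -0.189, 0.982, -0.0]
force: [-2.2, -1.3, -3.4]
grip_width: 0.152
finger_force: 52.9
t: 8.4
ee_pos: [0.4837, 0.1392, 0.0726]
orientation: [-0.001, -0.189, 0.982, -0.0]
force: [-2.4, -1.6, -4.6]
grip_width: 0.15
finger_force: 55.0
[0.48373724 0.1392489  0.07260788] 8.4 [-2.40049564 -1.58732811 -4.58862423]
```

View pics/p4.png

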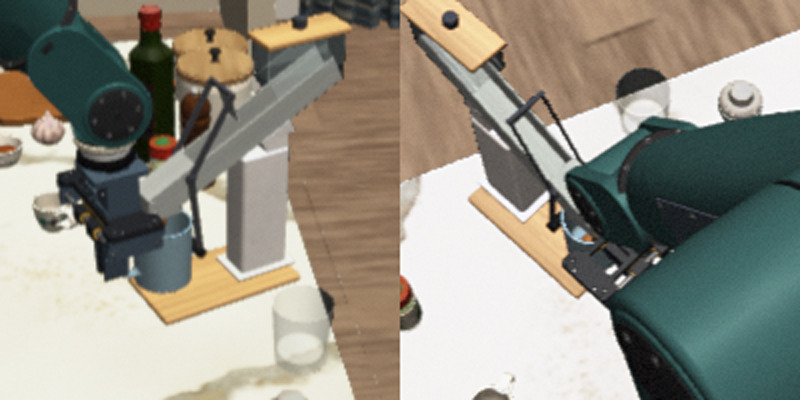

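p4: the lever is swung back, no nuts are visible in the chute, and nuts show in the mug. I'll wait a second, then back out and count.

```bash

python3 -m handwheel '[[0,[-2,0,0],[0,0,0]],[0,[0,0,0],[0,0,0]],[0,[0,0,0],[0,0,0]],[0,[0,0,0],[0,0,0]],[0,[0,0,0],[0,0,0]]]'
python3 -m handwheel '[[0,[0,0,0],[0,0,0]],[0,[0,0,0],[0,0,0]],[0,[0,0,0],[0,0,0]],[0,[0,0,0],[0,0,0]],[0,[0,0,0],[0,0,0]]]'
python3 -m handwheel '[[0,[6,0,0],[0,0,0]],[0,[10,0,0],[0,0,0]],[0,[14,0,0],[0,0,0]],[0,[14,0,0],[0,0,0]],[0,[14,0,0],[0,0,0]]]'
python3 -m handwheel '[[0,[0,0,0],[0,0,0]],[0,[0,0,0],[0,0,0]],[0,[0,0,0],[0,0,0]]]'
python3 - <<'E'
from h import *
im,_=snap("top"); b=im[165:315,190:340]; im,_=snap("side");a=im[120:270,240:390]
cv2.imwrite("pics/p5.png",cv2.resize(np.hstack([a,b]),(800,400),interpolation=2)[...,::-1])
E
```

```text
t: 9.0
ee_pos: [0.4845, 0.1396, 0.0725]
orientation: [-0.002, -0.189, 0.982, -0.0]
force: [-10.6, -5.4, -1.6]
grip_width: 0.148
finger_force: 56.3
t: 9.5
ee_pos: [0.4845, 0.1397, 0.0725]
orientation: [-0.001, -0.189, 0.982, -0.0]
force: [-10.0, -4.7, -1.5]
grip_width: 0.148
finger_force: 56.2
t: 10.0
ee_pos: [0.4311, 0.1181, 0.0732]
orientation: [0.001, -0.189, 0.982, 0.0]
force: [0.8, 0.5, -2.6]
grip_width: 0.149
finger_force: 55.3
t: 10.3
ee_pos: [0.4328, 0.1186, 0.0732]
orientation: [0.001, -0.189, 0.982, 0.0]
force: [0.1, -0.3, -2.7]
grip_width: 0.151
finger_force: 55.3
```

View pics/p5.png

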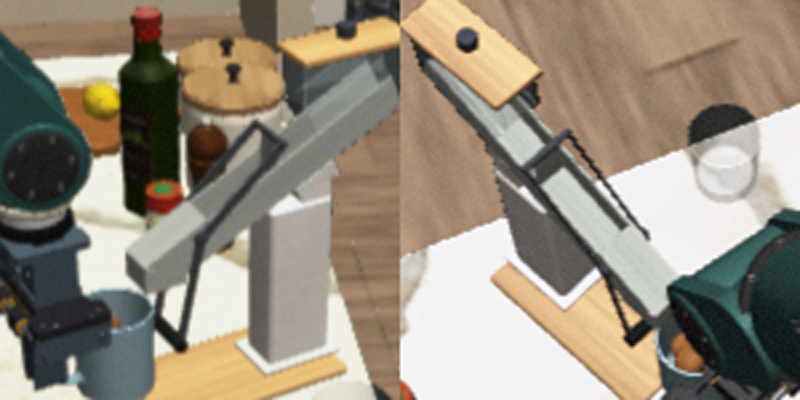

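p5: the chute is empty, the nuts are in the mug, and the wrist force grew by about 0.6 N, which fits four walnuts. On to the board.

```bash

python3 -m handwheel '[[0,[6,-18,0],[0,0,0]],[0,[10,-30,0],[0,0,0]],[0,[14,-41,-6],[0,0,0]],[0,[14,-41,-12],[0,0,0]],[0,[14,-41,-12],[0,0,0]]]'
python3 -m handwheel '[[0,[14,-41,0],[0,0,0]],[0,[14,-41,0],[0,0,0]],[0,[14,-41,0],[0,0,0]],[0,[14,-41,0],[0,0,0]],[0,[14,-41,0],[0,0,0]]]'
python3 -m handwheel '[[0,[14,-41,0],[0,0,0]],[0,[10,-30,0],[0,0,0]],[0,[6,-20,0],[0,0,0]],[0,[0,0,0],[0,0,0]],[0,[0,0,0],[0,0,0]]]'
python3 -m handwheel '[[0,[0,0,10],[0,0,0]],[0,[0,0,16],[0,0,0]],[0,[0,0,14],[0,0,0]],[0,[0,0,6],[0,0,0]],[0,[0,0,0],[0,0,0]]]'
python3 - <<'E'
from h import *
p,Rt,s=tool();print(p,s["t"],Rt.round(3)[:,2])
im,c=snap("side"); cv2.imwrite("pics/p6.png",cv2.resize(im[270:470,210:450],(720,600),interpolation=2)[...,::-1])
E
```

```text
t: 10.9
ee_pos: [0.4416, -0.0635, 0.1033]
orientation: [-0.0, -0.189, 0.982, 0.0]
force: [1.4, 0.4, -2.2]
grip_width: 0.149
finger_force: 55.3
t: 11.4
ee_pos: [0.4527, -0.2803, 0.1029]
orientation: [0.0, -0.189, 0.982, -0.0]
force: [0.6, 0.7, -1.6]
grip_width: 0.147
finger_force: 55.3
t: 11.9
ee_pos: [0.4584, -0.3734, 0.1025]
orientation: [-0.0, -0.189, 0.982, 0.0]
force: [-0.1, 0.5, -2.7]
grip_width: 0.145
finger_force: 55.3
t: 12.4
ee_pos: [0.4579, -0.373, 0.0554]
orientation: [-0.001, -0.189, 0.982, 0.001]
force: [-0.4, -0.1, -3.4]
grip_width: 0.148
finger_force: 55.3
[ 0.45792455 -0.37303793  0.05537311] 12.4 [-0.002  0.002 -1.   ]
```

View pics/p6.png

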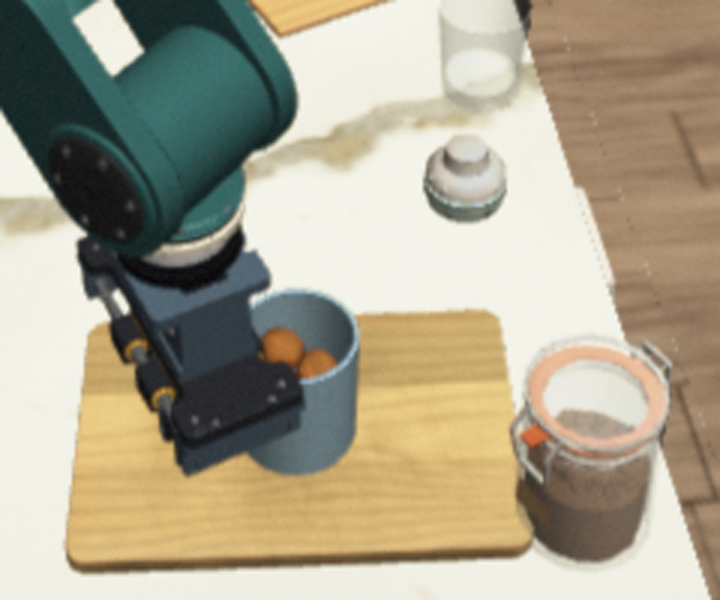

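p6: the mug is over the middle of the board with the nuts inside. I'll lower the last few mm until the force shows contact.

```bash

python3 -m handwheel '[[0,[0,0,2],[0,0,0]],[0,[0,0,2],[0,0,0]],[0,[0,0,1],[0,0,0]],[0,[0,0,0],[0,0,0]],[0,[0,0,0],[0,0,0]]]'
```

```text
t: 12.95
ee_pos: [0.4586, -0.3739, 0.0521]
orientation: [0.0, -0.189, 0.982, -0.0]
force: [0.1, 0.0, -3.2]
grip_width: 0.143
finger_force: 55.3
```

```bash

python3 -m handwheel '[[0,[0,0,1],[0,0,0]],[0,[0,0,1],[0,0,0]],[0,[0,0,0],[0,0,0]],[0,[0,0,0],[0,0,0]]]'
```

```text
t: 13.35
ee_pos: [0.4586, -0.3739, 0.05]
orientation: [0.0, -0.189, 0.982, -0.0]
force: [-0.2, 0.9, -0.7]
grip_width: 0.15
finger_force: 55.2
```

Touching. One more mm, then release slowly and rise.

```bash

python3 -m handwheel '[[0,[0,0,1],[0,0,0]],[0,[0,0,0],[0,0,0]],[0.3,[0,0,0],[0,0,0]],[0.5,[0,0,0],[0,0,0]],[0.5,[0,0,0],[0,0,0]]]' 10
python3 -m handwheel '[[0.6,[0,0,0],[0,0,0]],[0.6,[0,0,0],[0,0,0]],[0.6,[0,0,0],[0,0,0]],[0.6,[0,0,-10],[0,0,0]],[0.6,[0,0,-30],[0,0,0]]]'
python3 -m handwheel '[[0.6,[0,0,-45],[0,0,0]],[0.6,[0,0,-45],[0,0,0]],[0.6,[20,0,-45],[0,0,0]],[0.6,[40,0,0],[0,0,0]],[0.6,[0,0,0],[0,0,0]]]'
python3 - <<'E'
from h import *
im,c=snap("side"); a=im[270:470,210:450]
im,c=snap("wrist"); cv2.imwrite("pics/p7.png",np.hstack([cv2.resize(a,(400,333)),cv2.resize(im,(400,333))])[...,::-1])
E
```

```text
t: 13.85
ee_pos: [0.4586, -0.3739, 0.0489]
orientation: [0.0, -0.189, 0.982, -0.0]
force: [-0.5, 0.2, 0.3]
grip_width: 0.401
finger_force: 0.0
t: 14.35
ee_pos: [0.4573, -0.3728, 0.0878]
orientation: [-0.001, -0.189, 0.982, 0.002]
force: [-0.3, 0.2, 0.5]
grip_width: 0.602
finger_force: 0.0
t: 14.85
ee_pos: [0.4007, -0.3973, 0.2261]
orientation: [0.001, -0.188, 0.982, -0.001]
force: [0.3, 0.2, -1.0]
grip_width: 0.598
finger_force: 0.0
```

View pics/p7.png

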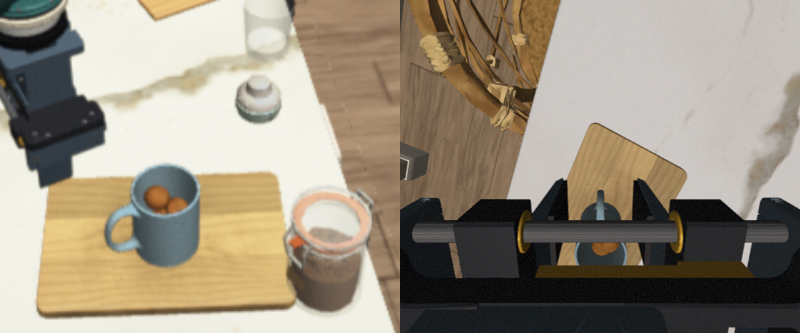

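The mug stands upright in the middle of the board with the nuts inside, and the gripper is clear.

```bash
python3 -m handwheel '[[0.6,[0,0,0],[0,0,0]],[0.6,[0,0,0],[0,0,0]],[0.6,[0,0,0],[0,0,0]]]' >/dev/null; python3 -c "
from bench import job; print(job.sign_off())"
```

```text
the job is handed in; nothing more can be done
None
```

I handed the job in: the mug stands upright near the middle of the board and the gripper is clear of it; the chute is empty and the wrist force rose by about four walnuts' weight, though I could not see all four in the pictures, and the sign-off gave no verdict.

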